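# Put the spice jar back in its row on the pull-out tray

### The job

Pull the spice tray out from under the little shelf as far as it goes, stand the green-capped spice jar upright on it midway between the honey jar and the yellow-capped spice jar, in line with them, and let it go. Then push the tray fully home again, toppling nothing and leaving the canisters, the tin and the mug where they are.

Things in the scene. Friction and masses are not known exactly. Their poses are not given: they have to be found in the camera images.
- riser: Fixed wooden countertop shelf, 190 deep x 334 wide x 146 mm high. Underside of its top board: 130 mm above the worktop; front edge of that board: x = -0.095 in this frame. Two cream canisters stand on it, behind that edge. Origin: centre of the shelf's underside; +x points from its front into it (away from the robot), y along its width, z up. Its place and yaw differ each time.
- tray (a joint): Wooden tray that pulls out from under the shelf's board along the shelf's -x: 0 = home, 0.105 m = fully out (stop). Moves at 2 to 4 N, stays where left. Front 280 mm wide, top 52 mm above the worktop; floor 12 mm above it; sides 22 mm over the floor. Even fully out, the row stands 15 mm before the board's edge: bring the jar in from the front, gripper leaning back towards the robot.
- tray_knob (a point): Centre of the grip of the tray's round steel knob: 30 mm across (y and z), sticking 42 mm out of the middle of the tray's front along -x; this point is 31 mm out from the front's face, 36 mm above the worktop, and moves with the tray. Axes as the shelf's. The board is close above and behind: tilt the tool so that the gripper leans back from the shelf.
- tray_row (a point): Point on the top of the tray's floor, midway across the tray, on the line along which the jars stand (the line runs along y of this frame); moves with the tray. Axes as the shelf's.
- green_jar: Green-capped glass spice jar to be put away, 44 x 44 x 100 mm, about 0.11 kg, standing loose on the open worktop left or right of the tray. Origin: centre of its underside; z up along the jar. On the right it stands in front of a microwave 292 mm high, which the arm must clear.
- yellow_jar: Yellow-capped glass spice jar, 44 x 44 x 106 mm, standing loose in the tray's row. Origin: centre of its underside; z up along the jar.
- honey_jar: Red-lidded honey jar, 58 x 62 x 86 mm, standing loose in the tray's row, its centre 150 mm from the yellow-capped jar's (either may be the left one). Origin: centre of its underside; z up along the jar. The free space between the two is about 97 mm wide.
- sugar_canister: Larger cream canister with a lid, 102 mm across, 130 mm tall, standing loose on the shelf's top board; leave alone. Origin: centre of its underside.
- tea_canister: Smaller cream canister with a lid, 87 mm across, 110 mm tall, standing loose on the shelf's top board; leave alone. Origin: centre of its underside.
- tin: Small blue and white food tin, 57 mm across, 72 mm tall, loose on the open worktop on the other side of the tray from the green-capped jar; leave alone. Origin: centre of its underside.
- mug: White mug, 83 x 116 x 94 mm, on the worktop at the left; leave alone. Origin: on its underside.

How it is judged:
By the outcome, as a careful person would: the job done as asked, in the order asked, and still so for the second after the job is handed in, with the robot touching nothing.
It also fails if it takes over 69 s, if anything falls off the work surface, if the arm or the gripper's body presses on something with over 40 N, if the wrist force passes 120 N, or if a joint passes its speed limit or range.

### The arm

A 7-joint arm with a two-finger parallel gripper is mounted at the origin on a cart in front of the work surface, level with it; the furniture and walls round the work are solid. World frame = base frame: x ahead of the robot, y to its left, z up, the work surface at z = 0. Lengths are in m, angles in rad, forces in N, time in s.
With the tool pointing down it reaches from about 0.4 to 0.85 m from the base axis. Payload 10.4 kg.
Tool frame: the origin (TCP) lies midway between the tips of the shut fingers; the grasp point (between the pads) lies 19 mm behind it (manip.grasp_offset is the distance from the TCP to the grasp point, in m); z points along the fingers, y is the line along which they close (so a half turn about z gives the same grasp; the last joint's range is limited). The gripper opens to 85 mm and grips with 20 to 120 N. Pads are 22 mm wide; open, the fingers measure 114 mm over their backs; the gripper's body (76 mm by 85 mm) begins 54 mm behind the grasp point. The pads swing forward as they close: fully open they stand 13 mm farther back than shut.
Start: joints at [-1.211, 0.332, -0.065, 1.46, 0.022, 1.35, -0.088], TCP at [0.233, 0.58, 0.231] pointing down, gripper open.
Joint ranges: [-2.6, 2.6], [-0.5, 2.12], [-1.47, 1.34], [0.16, 2.42], [-1.27, 4.41], [0.06, 2.06], [-2.6, 2.6]. Speed limits (rad/s): [2.22, 2.22, 2.79, 2.79, 3.14, 3.14, 3.14].

### API

Orientations are given as a unit quaternion [x, y, z, w].
In Python, from workcell import manip, optics, readout gives the robot as it stands (manip), with the cameras (optics) and the readings (readout).
- The arm moves only by the tool jog_arm, called after "Call:" as name(argument=value, ...), one argument or row to a line, values as JSON. Schema: {"type":"object","properties":{"increments":{"type":"array","items":{"type":"object","properties":{"ax":{"type":"number"},"ay":{"type":"number"},"az":{"type":"number"},"x":{"type":"number"},"y":{"type":"number"},"z":{"type":"number"},"aperture":{"type":"number"}},"additionalProperties":false,"required":["aperture"]},"minItems":1,"maxItems":20},"force":{"type":"number"},"only":{"type":"string"},"quiet":{"type":"boolean"},"lines":{"type":"string"}},"required":["increments"],"additionalProperties":false}. increments is a list of rows, 1 to 20 of them, each an object with the fields ax, ay, az (a rotation vector in rad), x, y, z (the shift in m), aperture (the opening from 0.0 (shut) to 1.0 (fully open)); a field left out counts as zero (the opening has to be given); each row is the pose to reach, as a shift and turn from the pose commanded when the call began, along the tool's axes at that moment; what a row does not reach only later rows make up. A row lasts 1/8 s, in which the tool goes at most 0.0625 m and 0.188 rad, less where a joint would pass 70% of its speed; a pose out of reach is approached as far as the arm can. The fingers move at their own pace and stop on an object; force is the grip in N (left out, the last holds). Time passes only in rows, so rows that do not move let the fingers close. The tool returns the time, the measured TCP pose, the force, the opening and the grip force at its end. only (a regular expression) keeps the lines of the reply that match it, lines (a string "A,B") keeps lines A to B, and quiet returns only ok. Input that does not fit is refused with a message, and nothing moves.
- readout.get_obs(): the state, without advancing time (a new reading comes with each control period).
- optics.camera(name): name is "side" or "top"; returns the picture (420x560x3 uint8, blue, green, red); there is no depth.
- optics.calibration(name): a dict with "fx", "fy", "cx", "cy" (pixels), "world_from_camera" (4x4, takes a point from camera to world coordinates). Camera axes: x right, y up, looking along -z (the intrinsics and any distortion apply to the point x, -y, -z); pixel columns grow to the right and rows downward; lengths in m; the calibration is good to about 2 mm. A picture is of the moment at which its call begins. calibration takes no time and is no camera call.
- manip.hand_in(): hands the job in; it is judged then, once.
The state is a dict: "clock": time; "joint_pos": joint angles; "joint_velocities": joint speeds; "tau": joint torques, N m; "position": TCP position; "ee_rot": TCP orientation; "ft_force": force on the tool from outside, world axes, zero at the start; "torque": the same for the moment, N m; "grip_width": opening from 0.0 (shut) to 1.0 (fully open); "grasp_force": force on a finger pad.
Only numpy, scipy, OpenCV 4.12 (cv2) and the standard library are available. Lean on these libraries where they do the work, as an engineer would, in place of code of your own. Each camera call takes 0.05 s, during which the arm holds its last target. There are 200 camera calls.

## Working session

There is one attempt and no reset: what is moved stays moved. The work goes in short steps, Python scripts to look and compute and a tool call to move; the robot and the scene stay as the last step left them, time stands still between calls to the robot, and variables do not carry over. Pictures are saved under pics/ and viewed, at most 10 in all, crops included, and the job is handed in when it is done.

```bash
ls; mkdir -p pics
```

Run:
```python
from workcell import manip, optics, readout
import cv2
for n in("side","top"):
    cv2.imwrite(f"pics/{n}0.png",optics.camera(n)); print(n,optics.calibration(n))
o=readout.get_obs(); print(o["clock"],o["position"],o["ee_rot"],manip.grasp_offset)
```

```text
pics
workcell.py
side {'fx': 464.2648871183474, 'fy': 464.2648871183474, 'cx': 288.4400767100629, 'cy': 212.52190172807943, 'world_from_camera': array([[-0.44217804,  0.39451337, -0.80550468, -0.55473922],
       [-0.89691318, -0.19952768,  0.3946333 ,  0.60581495],
       [-0.00503236,  0.89696594,  0.442071  ,  0.74308746],
       [ 0.        ,  0.        ,  0.        ,  1.        ]])}
top {'fx': 439.88035778304913, 'fy': 439.88035778304913, 'cx': 278.54013782013595, 'cy': 215.1273450430744, 'world_from_camera': array([[ 0.27285519,  0.74523854, -0.60841562, -0.17493959],
       [-0.96194687,  0.20185187, -0.18415767, -0.21305227],
       [-0.01443156,  0.63551188,  0.77195621,  1.13565899],
       [ 0.        ,  0.        ,  0.        ,  1.        ]])}
0.1 [0.23332942 0.57945738 0.23061219] [ 1.90210172e-01  9.81743191e-01 -6.24043786e-04 -8.62868435e-05] 0.0187
```

View pics/side0.png

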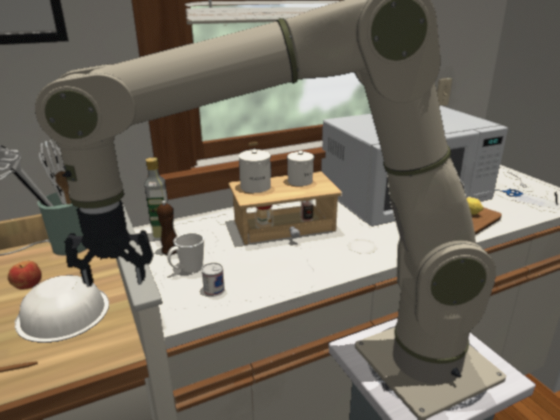

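View pics/top0.png

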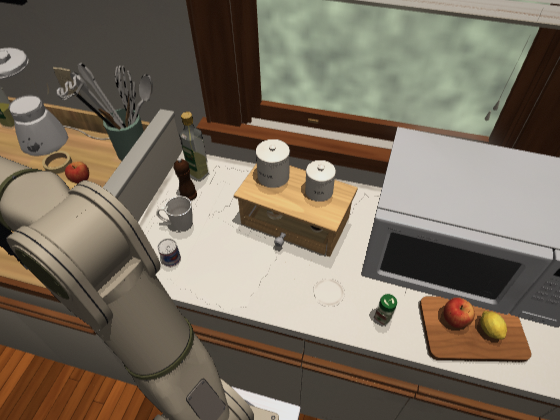

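The side view shows the shelf at about (285,205), its knob at (294,236), the tin at (213,278) and the mug at (190,253). In the top view the shelf board spans (237,197) to (356,190), the knob is at (279,241), and the green jar is on the right at (387,308) in front of the microwave. I'll zoom in for accurate pixels.

Create h.py:
```python
import numpy as np, cv2
from workcell import manip, optics, readout
from scipy.spatial.transform import Rotation as R
def proj(n,P):
    c=optics.calibration(n);T=np.linalg.inv(c["world_from_camera"])
    p=np.atleast_2d(P)@T[:3,:3].T+T[:3,3]
    return np.c_[c["cx"]+c["fx"]*p[:,0]/-p[:,2],c["cy"]-c["fy"]*p[:,1]/-p[:,2]]
def unproj(n,uv,z):
    c=optics.calibration(n);W=c["world_from_camera"]
    d=W[:3,:3]@np.array([(uv[0]-c["cx"])/c["fx"],-(uv[1]-c["cy"])/c["fy"],-1]);o=W[:3,3]
    return o+d*(z-o[2])/d[2]
```

Run:
```python
import cv2,numpy as np
t=cv2.imread("pics/top0.png");s=cv2.imread("pics/side0.png")
z=lambda im,x,y,w,h,k:cv2.resize(im[y:y+h,x:x+w],None,fx=k,fy=k,interpolation=cv2.INTER_CUBIC)
a=z(t,225,165,140,100,5)  # 700x500
cv2.imwrite("pics/c1.png",a)
b=np.hstack([z(s,220,165,130,85,4),z(t,360,280,50,85,4)[:340]])
cv2.imwrite("pics/c2.png",b);print(b.shape)
```

```text
(340, 720, 3)
```

View pics/c1.png

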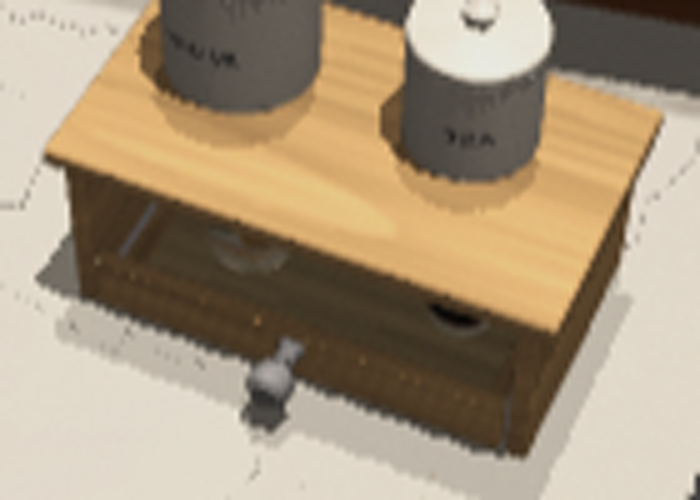

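View pics/c2.png

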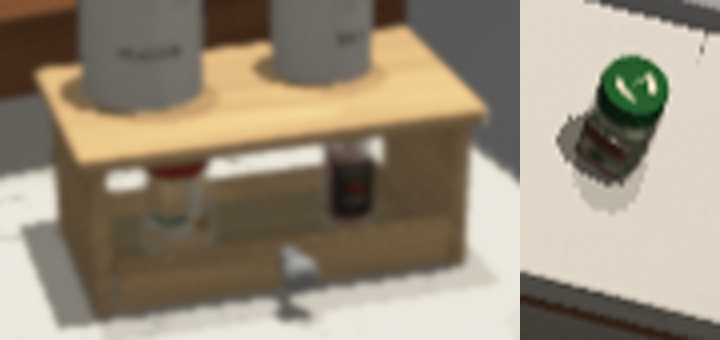

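Run:
```python
from h import *
from scipy.optimize import least_squares
L=[[-.095,.167,.146],[-.095,-.167,.146],[.095,-.167,.146]]
top=np.array([[46,153],[557,326],[662,118]])/5+[225,165]
Ls=[[.095,.167,.146],[-.095,.167,.146],[-.095,-.167,.146],[.095,-.167,.146]]
side=np.array([[38,73],[77,158],[488,113],[408,26]])/4+[220,165]
w=lambda p,l:np.array(l)@R.from_euler('z',p[2]).as_matrix().T+[p[0],p[1],0]
f=lambda p,q=1,r=1:np.r_[q*(proj("top",w(p,L))-top).ravel(),r*(proj("side",w(p,Ls))-side).ravel()]
for q,r in((1,1),(1,0),(0,1)):
    s=least_squares(f,[.7,-.1,0],args=(q,r));print(s.x,np.round(s.fun,1))
p=least_squares(f,[.7,-.1,0]).x
k=unproj("top",np.array([268,384])/5+[225,165],.036); print("knob ball",k,(k[:2]-p[:2])@R.from_euler('z',p[2]).as_matrix()[:2,:2])
k=unproj("side",np.array([298,270])/4+[220,165],.036); print("knob side",k,(k[:2]-p[:2])@R.from_euler('z',p[2]).as_matrix()[:2,:2])
print("green cap",unproj("top",[389.0,300.8],.1),"base",unproj("top",[(600-520)/4+360-.5,280+160/4],.0))
for n,q,zz in(("honey",[178,245],.012),("yellow",[350,220],.012)):
    k=unproj("side",np.array(q)/4+[220,165],zz);print(n,k,(k[:2]-p[:2])@R.from_euler('z',p[2]).as_matrix()[:2,:2])
```

Add to h.py:
```python
P=np.array([.7108,-.0005,0]);H=-.171
def sh(x,y,z): return P+R.from_euler('z',H).apply([x,y,z])
def tool(h,th):
    z=np.array([np.sin(th)*np.cos(h),np.sin(th)*np.sin(h),-np.cos(th)]);y=np.array([-np.sin(h),np.cos(h),0])
    return np.c_[np.cross(y,z),y,z]
def rel(*goals):
    "goals: (grasp point, heading, tilt deg, back-off m along tool z)"
    o=readout.get_obs();R0=R.from_quat(o["ee_rot"])
    for g,h,t,b in goals:
        M=tool(h,np.radians(t));tcp=np.array(g)+M[:,2]*(.0187-b)
        print("ROW",np.round(np.r_[(R0.inv()*R.from_matrix(M)).as_rotvec(),R0.inv().apply(tcp-o["position"])],4),"tcp",tcp.round(3))
def st():
    o=readout.get_obs();M=R.from_quat(o["ee_rot"]).as_matrix();z=M[:,2]
    g=o["position"]-z*.0187;s=R.from_euler('z',-H).apply(g-P)
    print("t",o["clock"],"grasp w",g.round(4),"shelf",s.round(4),"tilt",np.degrees(np.arccos(-z[2])).round(1),"head",np.arctan2(-M[0,1],M[1,1]).round(3),"F",np.round(o["ft_force"],1),"w",round(o["grip_width"],3),"gf",o["grasp_force"],"q",np.round(o["joint_pos"],2))
```

Run:
```python
from h import *
st(); rel((sh(-.122,0,.036),H,40,.15),(sh(-.122,0,.036),H,40,0))
```

```text
t 0.1 grasp w [0.2333 0.5795 0.2493] shelf [-0.5692  0.4903  0.2493] tilt 0.1 head -0.383 F [-0.5 -0.7  0.2] w 1.002 gf 0.0 q [-1.21  0.33 -0.06  1.46  0.02  1.35 -0.09]
ROW [-0.0751 -0.6955 -0.2026 -0.4577 -0.4029  0.0946] tcp [0.507 0.035 0.137]
ROW [-0.0751 -0.6955 -0.2026 -0.552  -0.3825  0.2095] tcp [0.602 0.018 0.022]
```

Call:
jog_arm(
  increments=[
    {"ax": -0.0751, "ay": -0.6955, "az": -0.2026, "x": -0.4577, "y": -0.4029, "z": 0.0946, "aperture": 1},
    {"ax": -0.0751, "ay": -0.6955, "az": -0.2026, "x": -0.4577, "y": -0.4029, "z": 0.0946, "aperture": 1},
    {"ax": -0.0751, "ay": -0.6955, "az": -0.2026, "x": -0.4577, "y": -0.4029, "z": 0.0946, "aperture": 1},
    {"ax": -0.0751, "ay": -0.6955, "az": -0.2026, "x": -0.4577, "y": -0.4029, "z": 0.0946, "aperture": 1},
    {"ax": -0.0751, "ay": -0.6955, "az": -0.2026, "x": -0.4577, "y": -0.4029, "z": 0.0946, "aperture": 1},
    {"ax": -0.0751, "ay": -0.6955, "az": -0.2026, "x": -0.4577, "y": -0.4029, "z": 0.0946, "aperture": 1},
    {"ax": -0.0751, "ay": -0.6955, "az": -0.2026, "x": -0.4577, "y": -0.4029, "z": 0.0946, "aperture": 1},
    {"ax": -0.0751, "ay": -0.6955, "az": -0.2026, "x": -0.4577, "y": -0.4029, "z": 0.0946, "aperture": 1},
    {"ax": -0.0751, "ay": -0.6955, "az": -0.2026, "x": -0.4577, "y": -0.4029, "z": 0.0946, "aperture": 1},
    {"ax": -0.0751, "ay": -0.6955, "az": -0.2026, "x": -0.4577, "y": -0.4029, "z": 0.0946, "aperture": 1},
    {"ax": -0.0751, "ay": -0.6955, "az": -0.2026, "x": -0.4577, "y": -0.4029, "z": 0.0946, "aperture": 1},
    {"ax": -0.0751, "ay": -0.6955, "az": -0.2026, "x": -0.4577, "y": -0.4029, "z": 0.0946, "aperture": 1},
    {"ax": -0.0751, "ay": -0.6955, "az": -0.2026, "x": -0.4577, "y": -0.4029, "z": 0.0946, "aperture": 1},
  ],
  force=40,
)

```text
clock: 1.72
position: [0.5044, 0.0438, 0.138]
ee_rot: [0.08, 0.937, -0.028, 0.34]
ft_force: [0.6, -1.0, -0.9]
grip_width: 1.0
grasp_force: 0.0
```

Run:
```python
from h import *
st(); rel((sh(-.122,0,.036),H,40,0))
```

```text
t 1.725 grasp w [0.4926 0.0458 0.1524] shelf [-0.2229  0.0085  0.1524] tilt 39.9 head -0.169 F [ 0.6 -1.  -0.9] w 1.0 gf 0.0 q [ 0.04 -0.2  -0.43  2.41  0.75  0.41  0.38]
ROW [ 0.0019 -0.0012  0.0005 -0.0027 -0.0089  0.154 ] tcp [0.602 0.018 0.022]
```

Run:
```python
from h import *
rel((sh(-.121,0,.036),H,32,0.07),(sh(-.121,0,.036),H,32,0))
```

```text
ROW [ 0.0019  0.1384  0.0006 -0.0106 -0.0087  0.0852] tcp [0.565 0.025 0.08 ]
ROW [ 0.0019  0.1384  0.0006 -0.0009 -0.0089  0.1545] tcp [0.601 0.018 0.02 ]
```

Call:
jog_arm(
  increments=[
    {"ay": 0.138, "x": -0.0106, "y": -0.0088, "z": 0.085, "aperture": 1},
    {"ay": 0.138, "x": -0.0106, "y": -0.0088, "z": 0.085, "aperture": 1},
    {"ay": 0.138, "x": -0.006, "y": -0.0088, "z": 0.12, "aperture": 1},
    {"ay": 0.138, "x": -0.0009, "y": -0.0089, "z": 0.154, "aperture": 1},
    {"ay": 0.138, "x": -0.0009, "y": -0.0089, "z": 0.154, "aperture": 1},
    {"ay": 0.138, "x": -0.0009, "y": -0.0089, "z": 0.154, "aperture": 1},
  ],
)

```text
clock: 2.48
position: [0.6001, 0.0193, 0.0209]
ee_rot: [0.082, 0.958, -0.023, 0.274]
ft_force: [-0.2, 0.2, -0.1]
grip_width: 1.003
grasp_force: 0.0
```

Run:
```python
from h import *
st(); rel((sh(-.121,0,.036),H,32,0))
cv2.imwrite("pics/t1.png",cv2.resize(optics.camera("top")[140:310,180:380],None,fx=3,fy=3,interpolation=cv2.INTER_CUBIC))
```

```text
t 2.475 grasp w [0.5904 0.0209 0.0368] shelf [-0.1223  0.0006  0.0368] tilt 32.0 head -0.17 F [-0.2  0.2 -0.1] w 1.003 gf 0.0 q [-0.01  0.26 -0.22  2.2   1.03  0.3   0.24]
ROW [ 0.0015 -0.0005  0.0001 -0.0007 -0.0007  0.0013] tcp [0.601 0.018 0.02 ]
```

View pics/t1.png

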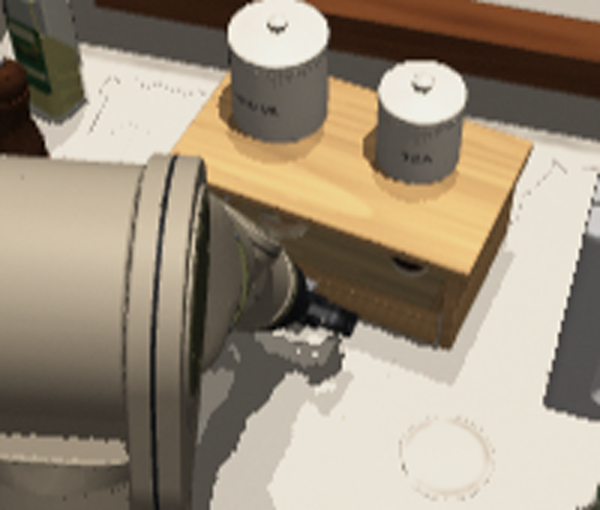

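The gripper (crop 330,320) is at the knob, clear of the board. I'll close it on the knob.

Call:
jog_arm(
  increments=[
    {"aperture": 0},
    {"aperture": 0},
    {"aperture": 0},
    {"aperture": 0},
    {"aperture": 0},
    {"aperture": 0},
    {"aperture": 0},
    {"aperture": 0},
  ],
  force=50,
)

```text
clock: 3.52
position: [0.6006, 0.0202, 0.021]
ee_rot: [0.081, 0.958, -0.022, 0.275]
ft_force: [-8.9, 2.8, 11.3]
grip_width: 0.316
grasp_force: 48.2
```

Run:
```python
from h import *
st(); M=R.from_quat(readout.get_obs()["ee_rot"])
for d in(.107,.112): print(M.inv().apply(R.from_euler('z',H).apply([-d,0,0])).round(4))
```

```text
t 3.525 grasp w [0.5908 0.0218 0.0369] shelf [-0.122   0.0016  0.0369] tilt 32.0 head -0.169 F [-8.9  2.8 11.3] w 0.316 gf 48.17266694532009 q [-0.01  0.27 -0.23  2.2   1.03  0.3   0.24]
[ 0.0907  0.0002 -0.0567]
[ 0.0949  0.0003 -0.0594]
```

Call:
jog_arm(
  increments=[
    {"x": 0.015, "z": -0.0095, "aperture": 0},
    {"x": 0.03, "z": -0.019, "aperture": 0},
    {"x": 0.045, "z": -0.0285, "aperture": 0},
    {"x": 0.06, "z": -0.038, "aperture": 0},
    {"x": 0.075, "z": -0.0475, "aperture": 0},
    {"x": 0.085, "z": -0.0535, "aperture": 0},
    {"x": 0.0907, "z": -0.0567, "aperture": 0},
    {"x": 0.0907, "z": -0.0567, "aperture": 0},
  ],
)

```text
clock: 4.53
position: [0.4967, 0.0378, 0.0215]
ee_rot: [0.082, 0.958, -0.022, 0.276]
ft_force: [32.1, 1.0, -30.1]
grip_width: 0.313
grasp_force: 52.4
```

Run:
```python
from h import *
st()
```

```text
t 4.525 grasp w [0.4869 0.0394 0.0373] shelf [-0.2274  0.0012  0.0373] tilt 32.1 head -0.17 F [ 32.1   1.  -30.1] w 0.313 gf 52.37512128043818 q [ 0.19  0.1  -0.54  2.41  1.17  0.34 -0.  ]
```

Call:
jog_arm(
  increments=[
    {"x": -0.003, "z": 0.002, "aperture": 0},
    {"x": -0.003, "z": 0.002, "aperture": 1},
    {"x": -0.003, "z": 0.002, "aperture": 1},
    {"x": -0.003, "z": 0.002, "aperture": 1},
    {"x": -0.003, "z": 0.002, "aperture": 1},
    {"x": -0.003, "z": 0.002, "aperture": 1},
  ],
)

```text
clock: 5.28
position: [0.4985, 0.0365, 0.0202]
ee_rot: [0.082, 0.958, -0.023, 0.274]
ft_force: [0.3, -0.5, 0.3]
grip_width: 0.998
grasp_force: 0.0
```

Run:
```python
from h import *
from scipy.optimize import least_squares
st()
im=cv2.imread("pics/top0.png");hsv=cv2.cvtColor(im,cv2.COLOR_BGR2HSV)
m=cv2.inRange(hsv,(45,90,30),(85,255,255));m[:270]=0;m[:,:360]=0;m[340:]=0;m[:,420:]=0
ys,xs=np.nonzero(m);b=np.array([xs.min(),xs.max()+1,ys.min(),ys.max()+1])-.5;print("mask",m.sum()//255,b,xs.mean(),ys.mean())
a=np.linspace(0,2*np.pi,60)
def pred(p):
    x,y,r,zc=p
    C=np.vstack([np.c_[x+r*np.cos(a),y+r*np.sin(a),0*a+z] for z in(zc,.1)])
    q=proj("top",C);return np.r_[q[:,0].min(),q[:,0].max(),q[:,1].min(),q[:,1].max()]
for zc in(.07,.08):
    s=least_squares(lambda p:pred(np.r_[p,zc])-b,[.43,-.32,.02],x_scale=.01);print(zc,s.x,s.fun)
    print(proj("top",[[s.x[0],s.x[1],0]]))
for h in(-.17,.1): rel(([.4375,-.3235,.06],h,40,.12),([.4375,-.3235,.06],h,40,0))
M=R.from_quat(readout.get_obs()["ee_rot"]);print("up.12",M.inv().apply([0,0,.12]).round(4))
```

```text
t 5.275 grasp w [0.4887 0.0381 0.0361] shelf [-0.2254  0.0003  0.0361] tilt 32.0 head -0.17 F [ 0.3 -0.5  0.3] w 0.998 gf 0.0 q [ 0.19  0.11 -0.54  2.41  1.17  0.34  0.  ]
mask 193 [377.5 396.5 293.5 319.5] 388.1968911917098 302.8911917098446
0.07 [ 0.42812204 -0.32259021  0.02555236] [-1.37051439  1.33655382  1.53134283 -1.51031362]
[[381.48202375 320.98264866]]
0.08 [ 0.42538382 -0.32213831  0.02705468] [-1.66674591  1.63559477  1.87410506 -1.83642119]
[[381.18989172 321.82158969]]
ROW [ 0.0005 -0.1402 -0.0009 -0.0079 -0.365  -0.1339] tcp [ 0.373 -0.312  0.138]
ROW [ 0.0005 -0.1402 -0.0009 -0.0247 -0.3651 -0.015 ] tcp [ 0.449 -0.326  0.046]
ROW [-0.1582 -0.1393 -0.2196 -0.0099 -0.3824 -0.1326] tcp [ 0.373 -0.33   0.138]
ROW [-0.1582 -0.1393 -0.2196 -0.0243 -0.3619 -0.0153] tcp [ 0.449 -0.322  0.046]
up.12 [-6.350e-02  1.000e-04 -1.018e-01]
```

Run:
```python
from h import *
from scipy.optimize import least_squares
im=cv2.imread("pics/top0.png");hsv=cv2.cvtColor(im,cv2.COLOR_BGR2HSV)
m=cv2.inRange(hsv,(45,90,30),(85,255,255));m[:270]=0;m[:,:360]=0;m[311:]=0;m[:,420:]=0
ys,xs=np.nonzero(m);b=np.array([xs.min()-.5,xs.max()+.5,ys.min()-.5]);print(b)
a=np.linspace(0,2*np.pi,60)
def pred(p):
    q=proj("top",np.c_[p[0]+p[2]*np.cos(a),p[1]+p[2]*np.sin(a),0*a+.1]);return np.r_[q[:,0].min(),q[:,0].max(),q[:,1].min()]
s=least_squares(lambda p:pred(p)-b,[.43,-.32,.02],x_scale=.01);print(s.x,s.fun)
s=least_squares(lambda p:pred(np.r_[p,.0215])-b,[.43,-.32],x_scale=.01);print(s.x,s.fun)
g=[s.x[0],s.x[1],.06]
rel(([.46,-.2,.2],.1,36,0),(g,.4,40,.12))
```

```text
[379.5 396.5 293.5]
[ 0.43643491 -0.32190562  0.02192174] [0. 0. 0.]
[ 0.43684484 -0.32185905] [ 0.16585984 -0.16502649  0.00453752]
ROW [-0.1504 -0.0699 -0.2248 -0.0981 -0.2365 -0.1331] tcp [ 0.471 -0.199  0.185]
ROW [-0.3346 -0.1361 -0.4625 -0.0159 -0.3986 -0.1289] tcp [ 0.377 -0.347  0.138]
```

Call:
jog_arm(
  increments=[
    {"x": -0.032, "z": -0.051, "aperture": 1},
    {"x": -0.064, "z": -0.102, "aperture": 1},
    {"x": -0.064, "z": -0.102, "aperture": 1},
    {"ax": -0.15, "ay": -0.07, "az": -0.225, "x": -0.098, "y": -0.2365, "z": -0.133, "aperture": 1},
    {"ax": -0.15, "ay": -0.07, "az": -0.225, "x": -0.098, "y": -0.2365, "z": -0.133, "aperture": 1},
    {"ax": -0.15, "ay": -0.07, "az": -0.225, "x": -0.098, "y": -0.2365, "z": -0.133, "aperture": 1},
    {"ax": -0.15, "ay": -0.07, "az": -0.225, "x": -0.098, "y": -0.2365, "z": -0.133, "aperture": 1},
    {"ax": -0.15, "ay": -0.07, "az": -0.225, "x": -0.098, "y": -0.2365, "z": -0.133, "aperture": 1},
    {"ax": -0.335, "ay": -0.136, "az": -0.4625, "x": -0.016, "y": -0.3986, "z": -0.129, "aperture": 1},
    {"ax": -0.335, "ay": -0.136, "az": -0.4625, "x": -0.016, "y": -0.3986, "z": -0.129, "aperture": 1},
    {"ax": -0.335, "ay": -0.136, "az": -0.4625, "x": -0.016, "y": -0.3986, "z": -0.129, "aperture": 1},
    {"ax": -0.335, "ay": -0.136, "az": -0.4625, "x": -0.016, "y": -0.3986, "z": -0.129, "aperture": 1},
    {"ax": -0.335, "ay": -0.136, "az": -0.4625, "x": -0.016, "y": -0.3986, "z": -0.129, "aperture": 1},
    {"ax": -0.335, "ay": -0.136, "az": -0.4625, "x": -0.016, "y": -0.3986, "z": -0.129, "aperture": 1},
  ],
)

```text
clock: 7.02
position: [0.4445, -0.2715, 0.178]
ee_rot: [-0.159, 0.94, 0.048, 0.298]
ft_force: [0.3, -0.3, 0.9]
grip_width: 0.994
grasp_force: 0.0
```

Run:
```python
from h import *
st(); rel(([.4366,-.3219,.06],.4,40,.0))
cv2.imwrite("pics/t2.png",cv2.resize(optics.camera("top")[140:380,180:500],None,fx=2.4,fy=2.4,interpolation=cv2.INTER_CUBIC))
cv2.imwrite("pics/s2.png",optics.camera("side"))
```

```text
t 7.025 grasp w [ 0.4343 -0.275   0.1933] shelf [-0.2257 -0.3175  0.1933] tilt 35.1 head 0.335 F [ 0.3 -0.3  0.9] w 0.994 gf 0.0 q [-0.68 -0.5   1.3   2.15 -0.04  0.78  2.6 ]
ROW [-0.0429 -0.0848 -0.0496  0.0861 -0.0437  0.1014] tcp [ 0.448 -0.317  0.046]
```

View pics/t2.png

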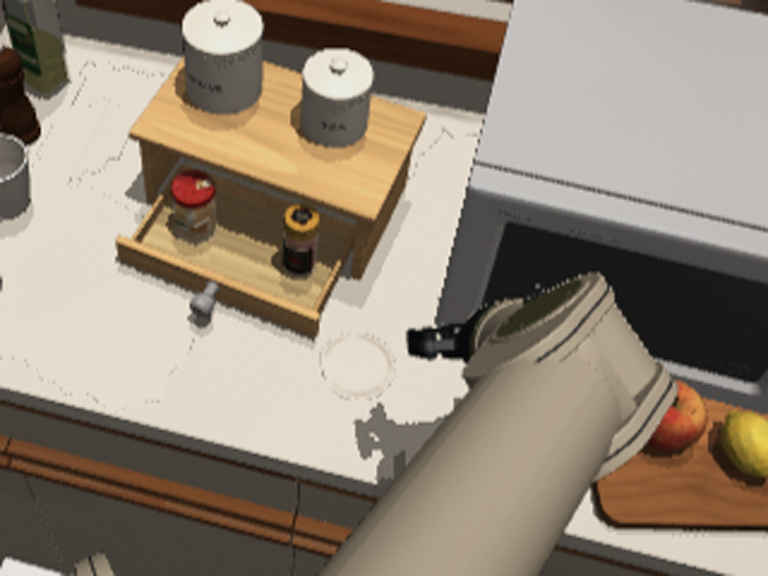

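The tray is fully out with both jars upright: the honey lid at crop (193,188) and the yellow cap at (302,220). The arm has drifted into an awkward branch with q7 at its limit, so I'll swing it back to a natural posture and use a radial heading for the jar.

Run:
```python
from h import *
rel(([.44,-.15,.28],-.3,25,0))
print(unproj("top",[362.5,273],0),unproj("top",[370,281],0))
```

```text
ROW [ 0.3145  0.173   0.5513 -0.0834  0.1114 -0.0455] tcp [ 0.448 -0.152  0.263]
[ 0.56924496 -0.2474605   0.        ] [ 0.54753185 -0.27319144  0.        ]
```

Call:
jog_arm(
  increments=[
    {"ax": 0.3145, "ay": 0.173, "az": 0.5513, "x": -0.0834, "y": 0.1114, "z": -0.0455, "aperture": 1},
    {"ax": 0.3145, "ay": 0.173, "az": 0.5513, "x": -0.0834, "y": 0.1114, "z": -0.0455, "aperture": 1},
    {"ax": 0.3145, "ay": 0.173, "az": 0.5513, "x": -0.0834, "y": 0.1114, "z": -0.0455, "aperture": 1},
    {"ax": 0.3145, "ay": 0.173, "az": 0.5513, "x": -0.0834, "y": 0.1114, "z": -0.0455, "aperture": 1},
    {"ax": 0.3145, "ay": 0.173, "az": 0.5513, "x": -0.0834, "y": 0.1114, "z": -0.0455, "aperture": 1},
    {"ax": 0.3145, "ay": 0.173, "az": 0.5513, "x": -0.0834, "y": 0.1114, "z": -0.0455, "aperture": 1},
  ],
)

```text
clock: 7.88
position: [0.4476, -0.1494, 0.2624]
ee_rot: [0.145, 0.966, -0.033, 0.213]
ft_force: [1.1, -0.7, -0.9]
grip_width: 1.002
grasp_force: 0.0
```

Run:
```python
from h import *
st(); rel(([.5,-.1,.28],-.3,10,0))
```

```text
t 7.875 grasp w [ 0.44   -0.1471  0.2793] shelf [-0.2419 -0.1905  0.2793] tilt 24.9 head -0.299 F [ 1.1 -0.7 -0.9] w 1.002 gf 0.0 q [-0.02 -0.37  0.16  2.15  0.16  0.94  1.35]
ROW [-0.0017  0.26    0.0014 -0.0349  0.0627  0.0169] tcp [ 0.503 -0.101  0.262]
```

Run:
```python
from h import *
rel(([.4366,-.3219,.155],-.7,40,0))
```

```text
ROW [ 0.2139 -0.2596  0.3403  0.0047 -0.1725  0.1324] tcp [ 0.446 -0.33   0.141]
```

Call:
jog_arm(
  increments=[
    {"ax": 0.2139, "ay": -0.2596, "az": 0.3403, "x": 0.0047, "y": -0.1725, "z": 0.1324, "aperture": 1},
    {"ax": 0.2139, "ay": -0.2596, "az": 0.3403, "x": 0.0047, "y": -0.1725, "z": 0.1324, "aperture": 1},
    {"ax": 0.2139, "ay": -0.2596, "az": 0.3403, "x": 0.0047, "y": -0.1725, "z": 0.1324, "aperture": 1},
    {"ax": 0.2139, "ay": -0.2596, "az": 0.3403, "x": 0.0047, "y": -0.1725, "z": 0.1324, "aperture": 1},
    {"ax": 0.2139, "ay": -0.2596, "az": 0.3403, "x": 0.0047, "y": -0.1725, "z": 0.1324, "aperture": 1},
    {"ax": 0.2139, "ay": -0.2596, "az": 0.3403, "x": 0.0047, "y": -0.1725, "z": 0.1324, "aperture": 1},
  ],
)

```text
clock: 8.62
position: [0.4462, -0.3306, 0.1408]
ee_rot: [0.322, 0.883, -0.116, 0.322]
ft_force: [0.9, -0.4, -0.0]
grip_width: 0.998
grasp_force: 0.0
```

Run:
```python
from h import *
st(); rel(([.4366,-.3219,.06],-.7,40,0))
cv2.imwrite("pics/s3.png",cv2.resize(optics.camera("top")[240:360,300:440],None,fx=4,fy=4,interpolation=cv2.INTER_CUBIC))
```

```text
t 8.625 grasp w [ 0.437  -0.3229  0.1551] shelf [-0.215  -0.3643  0.1551] tilt 40.0 head -0.699 F [ 0.9 -0.4 -0. ] w 0.998 gf 0.0 q [ 0.35 -0.13  0.11  2.36  0.63  0.28  0.78]
ROW [ 0.0027 -0.0001 -0.0005  0.0618  0.0003  0.0723] tcp [ 0.446 -0.33   0.046]
```

View pics/s3.png

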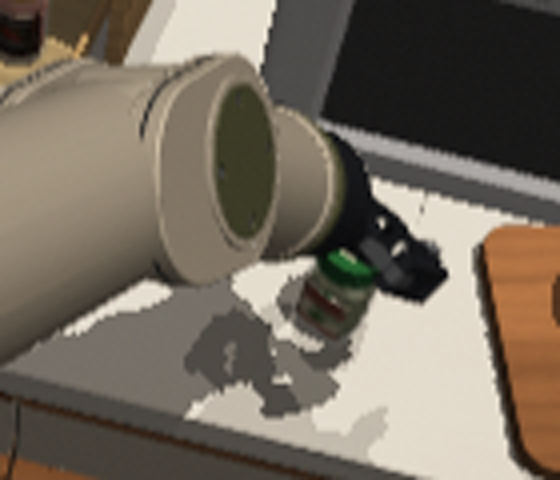

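The gripper (crop 400,255) is above and straddling the jar, whose cap is at (345,268). Next I'll descend and close.

Call:
jog_arm(
  increments=[
    {"x": 0.02, "z": 0.024, "aperture": 1},
    {"x": 0.04, "z": 0.048, "aperture": 1},
    {"x": 0.0618, "y": 0.0003, "z": 0.0723, "aperture": 1},
    {"x": 0.0618, "y": 0.0003, "z": 0.0723, "aperture": 1},
    {"x": 0.0618, "y": 0.0003, "z": 0.0723, "aperture": 1},
  ],
)

```text
clock: 9.3
position: [0.4472, -0.3295, 0.0465]
ee_rot: [0.321, 0.883, -0.116, 0.323]
ft_force: [0.5, -0.2, 0.3]
grip_width: 1.0
grasp_force: 0.0
```

Run:
```python
from h import *
st()
```

```text
t 9.3 grasp w [ 0.4379 -0.3218  0.0608] shelf [-0.2142 -0.363   0.0608] tilt 40.1 head -0.697 F [ 0.5 -0.2  0.3] w 1.0 gf 0.0 q [ 0.54  0.1  -0.08  2.41  1.92  0.17 -0.54]
```

Call:
jog_arm(
  increments=[
    {"aperture": 0},
    {"aperture": 0},
    {"aperture": 0},
    {"aperture": 0},
    {"aperture": 0},
    {"aperture": 0},
    {"aperture": 0},
  ],
  force=30,
)

```text
clock: 10.18
position: [0.4466, -0.331, 0.0471]
ee_rot: [0.322, 0.882, -0.117, 0.323]
ft_force: [-1.8, 2.6, 7.1]
grip_width: 0.527
grasp_force: 30.3
```

Run:
```python
from h import *
st()
a=optics.camera("top")[240:360,300:440];b=optics.camera("side")
cv2.imwrite("pics/s4.png",cv2.resize(a,None,fx=4,fy=4,interpolation=cv2.INTER_CUBIC));cv2.imwrite("pics/s4b.png",b)
M=R.from_quat(readout.get_obs()["ee_rot"]);print("up.1",M.inv().apply([0,0,.1]).round(4))
```

```text
t 10.175 grasp w [ 0.4373 -0.3232  0.0614] shelf [-0.2146 -0.3646  0.0614] tilt 40.2 head -0.7 F [-1.8  2.6  7.1] w 0.527 gf 30.326909883879125 q [ 0.54  0.1  -0.07  2.41  1.91  0.17 -0.53]
up.1 [-0.0645  0.0002 -0.0764]
```

View pics/s4.png

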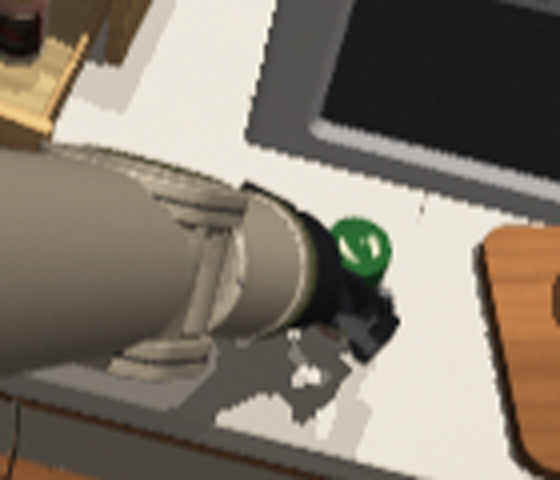

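The jar is held (opening 45 mm) and upright, with its cap at crop (360,245). I'll lift it and work out the row target from the earlier picture.

Call:
jog_arm(
  increments=[
    {"x": -0.016, "z": -0.019, "aperture": 0},
    {"x": -0.04, "z": -0.048, "aperture": 0},
    {"x": -0.07, "z": -0.083, "aperture": 0},
    {"x": -0.071, "z": -0.084, "aperture": 0},
    {"x": -0.071, "z": -0.084, "aperture": 0},
  ],
)

```text
clock: 10.9
position: [0.4448, -0.3326, 0.153]
ee_rot: [0.324, 0.882, -0.118, 0.321]
ft_force: [-0.9, -0.6, -1.2]
grip_width: 0.527
grasp_force: 31.3
```

Run:
```python
from h import *
st()
i=R.from_euler('z',-H)
for n,q,z in(("honey",[193,187],.098),("yellow",[302,216],.118)):
    k=unproj("top",np.array(q)/2.4+[180,140],z);print(n,k.round(4),i.apply(k-P).round(4))
im=cv2.imread("pics/s2.png");cv2.imwrite("pics/s2c.png",cv2.resize(im[160:270,210:360],None,fx=5,fy=5,interpolation=cv2.INTER_CUBIC))
rel((sh(-.17,-.003,.165),H,40,0))
```

```text
t 10.9 grasp w [ 0.4357 -0.3249  0.1673] shelf [-0.2159 -0.3664  0.1673] tilt 40.1 head -0.704 F [-0.9 -0.6 -1.2] w 0.527 gf 31.28631178289652 q [ 0.44 -0.15  0.03  2.34  0.55  0.3   0.86]
honey [0.6179 0.0847 0.098 ] [-0.106   0.0682  0.098 ]
yellow [ 0.5939 -0.0623  0.118 ] [-0.1046 -0.0808  0.118 ]
ROW [-0.3432  0.0007 -0.4074  0.1136  0.3425 -0.0928] tcp [0.555 0.023 0.151]
```

View pics/s2c.png

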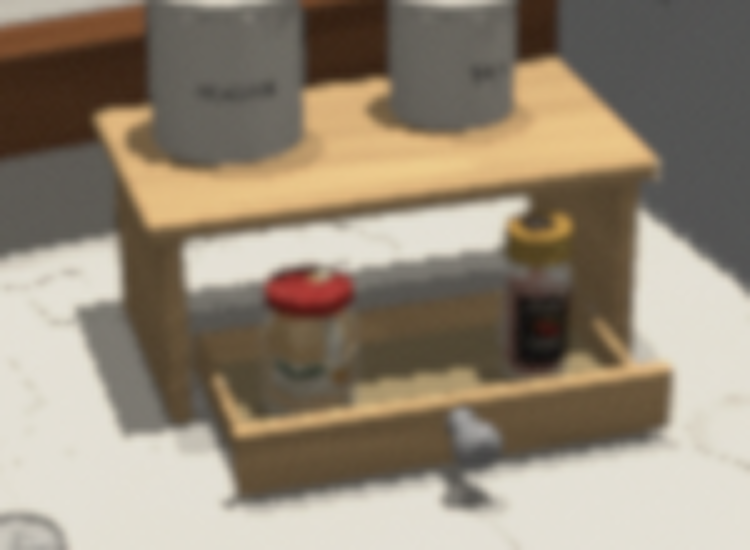

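The side view shows both jars upright in the open tray: the honey lid at crop (310,278) and the yellow cap at (540,222), with a wide gap between them. I'll carry the jar to the front of the tray.

Call:
jog_arm(
  increments=[
    {"ax": -0.343, "az": -0.407, "x": 0.1136, "y": 0.3425, "z": -0.0928, "aperture": 0},
    {"ax": -0.343, "az": -0.407, "x": 0.1136, "y": 0.3425, "z": -0.0928, "aperture": 0},
    {"ax": -0.343, "az": -0.407, "x": 0.1136, "y": 0.3425, "z": -0.0928, "aperture": 0},
    {"ax": -0.343, "az": -0.407, "x": 0.1136, "y": 0.3425, "z": -0.0928, "aperture": 0},
    {"ax": -0.343, "az": -0.407, "x": 0.1136, "y": 0.3425, "z": -0.0928, "aperture": 0},
    {"ax": -0.343, "az": -0.407, "x": 0.1136, "y": 0.3425, "z": -0.0928, "aperture": 0},
    {"ax": -0.343, "az": -0.407, "x": 0.1136, "y": 0.3425, "z": -0.0928, "aperture": 0},
    {"ax": -0.343, "az": -0.407, "x": 0.1136, "y": 0.3425, "z": -0.0928, "aperture": 0},
    {"ax": -0.343, "az": -0.407, "x": 0.1136, "y": 0.3425, "z": -0.0928, "aperture": 0},
  ],
)

```text
clock: 12.02
position: [0.5546, 0.0223, 0.149]
ee_rot: [0.08, 0.936, -0.031, 0.341]
ft_force: [0.2, -0.2, -1.3]
grip_width: 0.526
grasp_force: 31.3
```

Run:
```python
from h import *
st()
i=R.from_euler('z',-H)
for n,q,z in(("honey",[310,278],.098),("yellow",[540,222],.118)):
    k=unproj("side",np.array(q)/5+[210,160],z);print(n,k.round(4),i.apply(k-P).round(4))
for a,b,c in((-.158,-.006,.14),(-.158,-.006,.081),(-.109,-.006,.0785),(-.109,-.006,.0745)): rel((sh(a,b,c),H,40,0))
```

```text
t 12.025 grasp w [0.5428 0.0244 0.1634] shelf [-0.1698 -0.0041  0.1634] tilt 40.0 head -0.172 F [ 0.2 -0.2 -1.3] w 0.526 gf 31.32216048426926 q [ 0.39 -0.1  -0.66  2.3   0.69  0.37  0.53]
honey [0.6243 0.085  0.098 ] [-0.0998  0.0696  0.098 ]
yellow [ 0.5941 -0.0611  0.118 ] [-0.1047 -0.0795  0.118 ]
ROW [-0.0026  0.      0.0009  0.006  -0.0018  0.0255] tcp [0.566 0.018 0.126]
ROW [-0.0026  0.      0.0009  0.0439 -0.0017  0.0707] tcp [0.566 0.018 0.067]
ROW [-0.0026  0.      0.0009  0.008  -0.0016  0.1041] tcp [0.614 0.01  0.064]
ROW [-0.0026  0.      0.0009  0.0106 -0.0016  0.1071] tcp [0.614 0.01  0.06 ]
```

Call:
jog_arm(
  increments=[
    {"az": 0.001, "x": 0.006, "y": -0.0018, "z": 0.0255, "aperture": 0},
    {"az": 0.001, "x": 0.019, "y": -0.0018, "z": 0.041, "aperture": 0},
    {"az": 0.001, "x": 0.032, "y": -0.0018, "z": 0.056, "aperture": 0},
    {"az": 0.001, "x": 0.0439, "y": -0.0017, "z": 0.0707, "aperture": 0},
    {"az": 0.001, "x": 0.0439, "y": -0.0017, "z": 0.0707, "aperture": 0},
  ],
)

```text
clock: 12.65
position: [0.5653, 0.0171, 0.0654]
ee_rot: [0.081, 0.937, -0.031, 0.34]
ft_force: [-0.2, 0.6, -1.3]
grip_width: 0.528
grasp_force: 31.4
```

Run:
```python
from h import *
st()
i=R.from_euler('z',-H)
o=readout.get_obs();g=sh(*[0,0,0])
M=R.from_quat(o["ee_rot"]).as_matrix();g=o["position"]-M[:,2]*.0187;zt=g[2]-.0614+.1
for n in("top","side"):
    im=optics.camera(n);cv2.imwrite(f"pics/{n}5.png",im)
    u,v=proj(n,[[g[0],g[1],zt]])[0].round().astype(int);print(n,"pred cap top px",u,v)
    hsv=cv2.cvtColor(im,cv2.COLOR_BGR2HSV);m=cv2.inRange(hsv,(45,90,30),(85,255,255))
    k=np.zeros_like(m);k[max(v-30,0):v+30,max(u-30,0):u+30]=1;m*=k
    ys,xs=np.nonzero(m)
    if len(xs): print(len(xs),xs.min(),xs.max(),ys.min(),ys.max(),xs.mean(),ys.mean())
    a=np.linspace(0,6.28,60);q=proj(n,np.vstack([np.c_[g[0]+.0215*np.cos(a),g[1]+.0215*np.sin(a),0*a+z] for z in(zt,zt-.02)]));print("pred bbox",q.min(0),q.max(0))
for a,b,c in((-.135,-.0058,.081),(-.106,-.0058,.0785),(-.106,-.0058,.0745)): rel((sh(a,b,c),H,40,0))
```

```text
t 12.65 grasp w [0.5535 0.0193 0.0798] shelf [-0.1584 -0.0073  0.0798] tilt 39.9 head -0.174 F [-0.2  0.6 -1.3] w 0.528 gf 31.394927320070565 q [ 0.39  0.13 -0.69  2.33  1.45  0.36 -0.18]
top pred cap top px 275 235
90 270 283 229 241 277.3777777777778 234.4777777777778
pred bbox [267.63883352 228.88825467] [282.55511904 244.87228843]
side pred cap top px 301 215
pred bbox [294.31277558 211.415804  ] [308.56825979 223.7319166 ]
ROW [-0.0035  0.0005 -0.0009 -0.0169  0.0007  0.0149] tcp [0.589 0.015 0.067]
ROW [-0.0035  0.0005 -0.0009 -0.0375  0.0008  0.0355] tcp [0.617 0.01  0.064]
ROW [-0.0035  0.0005 -0.0009 -0.0349  0.0008  0.0385] tcp [0.617 0.01  0.06 ]
```

Call:
jog_arm(
  increments=[
    {"ax": -0.003, "az": -0.001, "x": -0.009, "y": 0.001, "z": 0.008, "aperture": 0},
    {"ax": -0.003, "az": -0.001, "x": -0.017, "y": 0.001, "z": 0.016, "aperture": 0},
    {"ax": -0.003, "az": -0.001, "x": -0.027, "y": 0.001, "z": 0.026, "aperture": 0},
    {"ax": -0.003, "az": -0.001, "x": -0.0375, "y": 0.001, "z": 0.0355, "aperture": 0},
    {"ax": -0.003, "az": -0.001, "x": -0.0375, "y": 0.001, "z": 0.0355, "aperture": 0},
    {"ax": -0.003, "az": -0.001, "x": -0.0375, "y": 0.001, "z": 0.0355, "aperture": 0},
  ],
)

```text
clock: 13.5
position: [0.6172, 0.0111, 0.0637]
ee_rot: [0.08, 0.936, -0.029, 0.341]
ft_force: [0.1, 0.5, -1.2]
grip_width: 0.524
grasp_force: 31.4
```

Run:
```python
from h import *
st(); rel((sh(-.106,-.0058,.0740),H,40,0),(sh(-.106,-.0058,.0725),H,40,0))
```

```text
t 13.5 grasp w [0.6053 0.0131 0.078 ] shelf [-0.1062 -0.0045  0.078 ] tilt 40.0 head -0.17 F [ 0.1  0.5 -1.2] w 0.524 gf 31.39793519396335 q [ 0.39  0.25 -0.66  2.22  1.48  0.38 -0.13]
ROW [ 0.0009  0.0005  0.0004  0.0024 -0.0013  0.0032] tcp [0.617 0.01  0.06 ]
ROW [ 0.0009  0.0005  0.0004  0.0034 -0.0013  0.0044] tcp [0.617 0.01  0.058]
```

Call:
jog_arm(
  increments=[
    {"x": 0.0012, "y": -0.001, "z": 0.0016, "aperture": 0},
    {"x": 0.0024, "y": -0.0013, "z": 0.0032, "aperture": 0},
    {"x": 0.0028, "y": -0.0013, "z": 0.0037, "aperture": 0},
    {"x": 0.0028, "y": -0.0013, "z": 0.0037, "aperture": 0},
  ],
)

```text
clock: 14.0
position: [0.6174, 0.0097, 0.0593]
ee_rot: [0.08, 0.936, -0.029, 0.341]
ft_force: [0.1, -0.6, -1.5]
grip_width: 0.529
grasp_force: 31.4
```

Run:
```python
from h import *
st()
```

```text
t 14.0 grasp w [0.6056 0.0117 0.0736] shelf [-0.1058 -0.0059  0.0736] tilt 40.1 head -0.17 F [ 0.1 -0.6 -1.5] w 0.529 gf 31.398664196021855 q [ 0.39  0.26 -0.65  2.22  1.51  0.38 -0.16]
```

Call:
jog_arm(
  increments=[
    {"x": 0.0004, "z": 0.0005, "aperture": 0},
    {"x": 0.0008, "z": 0.001, "aperture": 0},
    {"x": 0.0008, "z": 0.001, "aperture": 0},
  ],
  only="pos|ft_",
)

```text
position: [0.6183, 0.0096, 0.059]
ft_force: [-1.3, -0.4, 4.6]
```

Call:
jog_arm(
  increments=[
    {"x": 0.0003, "z": 0.0004, "aperture": 0},
    {"x": 0.0006, "z": 0.0008, "aperture": 0},
    {"x": 0.0006, "z": 0.0008, "aperture": 0},
  ],
  only="pos|ft_",
)

```text
position: [0.6192, 0.0096, 0.059]
ft_force: [-1.4, -0.3, 9.7]
```

Call:
jog_arm(
  increments=[
    {"x": -0.0002, "z": -0.0008, "aperture": 0},
    {"z": -0.0012, "aperture": 0},
    {"z": -0.0012, "aperture": 0.56},
    {"z": -0.0012, "aperture": 0.6},
    {"z": -0.0012, "aperture": 0.65},
    {"z": -0.0012, "aperture": 0.65},
    {"z": -0.0012, "aperture": 0.65},
  ],
)

```text
clock: 15.62
position: [0.6168, 0.0097, 0.0579]
ee_rot: [0.08, 0.936, -0.029, 0.341]
ft_force: [-0.3, 0.8, -0.4]
grip_width: 0.653
grasp_force: 0.0
```

Run:
```python
from h import *
st()
```

```text
t 15.625 grasp w [0.6049 0.0118 0.0723] shelf [-0.1064 -0.0059  0.0723] tilt 40.1 head -0.17 F [-0.3  0.8 -0.4] w 0.653 gf 0.0 q [ 0.39  0.26 -0.65  2.23  1.52  0.39 -0.17]
```

Call:
jog_arm(
  increments=[
    {"z": -0.01, "aperture": 0.65},
    {"z": -0.025, "aperture": 0.65},
    {"z": -0.045, "aperture": 0.65},
    {"z": -0.07, "aperture": 0.65},
    {"z": -0.1, "aperture": 0.65},
    {"z": -0.11, "aperture": 0.65},
    {"z": -0.11, "aperture": 0.65},
  ],
)

```text
clock: 16.5
position: [0.5473, 0.0216, 0.1432]
ee_rot: [0.08, 0.936, -0.029, 0.342]
ft_force: [-0.3, 0.3, 0.5]
grip_width: 0.651
grasp_force: 0.0
```

Run:
```python
from h import *
st()
a=optics.camera("top")[150:280,200:360];b=optics.camera("side")[160:270,210:360]
cv2.imwrite("pics/t6.png",cv2.resize(a,None,fx=3.5,fy=3.5,interpolation=cv2.INTER_CUBIC));cv2.imwrite("pics/s6.png",b)
hsv=cv2.cvtColor(a,cv2.COLOR_BGR2HSV);m=cv2.inRange(hsv,(45,90,30),(85,255,255));ys,xs=np.nonzero(m)
if len(xs):print(len(xs),np.percentile(xs+200,[0,5,50,95,100]),np.percentile(ys+150,[0,5,50,95,100]))
rel((sh(-.226,0,.13),H,32,0),(sh(-.226,0,.036),H,32,0))
```

```text
t 16.5 grasp w [0.5354 0.0237 0.1575] shelf [-0.177  -0.006   0.1575] tilt 40.2 head -0.17 F [-0.3  0.3  0.5] w 0.651 gf 0.0 q [ 0.46 -0.12 -0.73  2.32  0.69  0.34  0.52]
130 [276.   276.45 283.   289.   289.  ] [218. 219. 225. 230. 231.]
ROW [ 0.0005  0.1408  0.0006  0.057   0.0061 -0.0115] tcp [0.498 0.036 0.114]
ROW [0.0005 0.1408 0.0006 0.1175 0.0061 0.0604] tcp [0.498 0.036 0.02 ]
```

Call:
jog_arm(
  increments=[
    {"ay": 0.14, "x": 0.03, "y": 0.003, "z": -0.01, "aperture": 0.8},
    {"ay": 0.1408, "x": 0.057, "y": 0.006, "z": -0.0115, "aperture": 1},
    {"ay": 0.1408, "x": 0.057, "y": 0.006, "z": -0.0115, "aperture": 1},
    {"ay": 0.1408, "x": 0.057, "y": 0.006, "z": -0.0115, "aperture": 1},
  ],
)

```text
clock: 17.1
position: [0.4983, 0.0362, 0.1143]
ee_rot: [0.082, 0.958, -0.023, 0.275]
ft_force: [0.9, 0.3, -0.4]
grip_width: 0.997
grasp_force: 0.0
```

Run:
```python
from h import *
from scipy.optimize import least_squares
st()
a=np.linspace(0,6.28,60);i=R.from_euler('z',-H)
im=optics.camera("top");hsv=cv2.cvtColor(im,cv2.COLOR_BGR2HSV);m=cv2.inRange(hsv,(45,90,30),(85,255,255));m[:200]=0;m[250:]=0;m[:,:250]=0;m[:,310:]=0
ys,xs=np.nonzero(m);b=[xs.min()-.5,xs.max()+.5,ys.min()-.5];print(b,ys.max())
def pred(p):
    q=proj("top",np.c_[p[0]+.0215*np.cos(a),p[1]+.0215*np.sin(a),0*a+.112]);return np.r_[q[:,0].min(),q[:,0].max(),q[:,1].min()]
s=least_squares(lambda p:pred(p)-b,[.6,.01],x_scale=.01);print("jar shelf",i.apply([*(s.x-P[:2]),0]),s.fun)
cv2.imwrite("pics/t7.png",cv2.resize(np.hstack([im[150:290,200:360],optics.camera("side")[150:290,200:360]]),None,fx=2.5,fy=2.5,interpolation=cv2.INTER_CUBIC))
rel((sh(-.226,0,.036),H,32,0))
```

```text
t 17.1 grasp w [0.4886 0.0379 0.1302] shelf [-0.2255  0.      0.1302] tilt 32.0 head -0.17 F [ 0.9  0.3 -0.4] w 0.997 gf 0.0 q [ 0.37 -0.14 -0.67  2.34  0.39  0.44  0.77]
[np.float64(275.5), np.float64(289.5), np.float64(217.5)] 243
jar shelf [-0.10587343 -0.00616677  0.        ] [-0.23533928  0.23505068 -0.0064047 ]
ROW [ 0.0008  0.0005  0.0001  0.0506 -0.      0.0797] tcp [0.498 0.036 0.02 ]
```

View pics/t7.png

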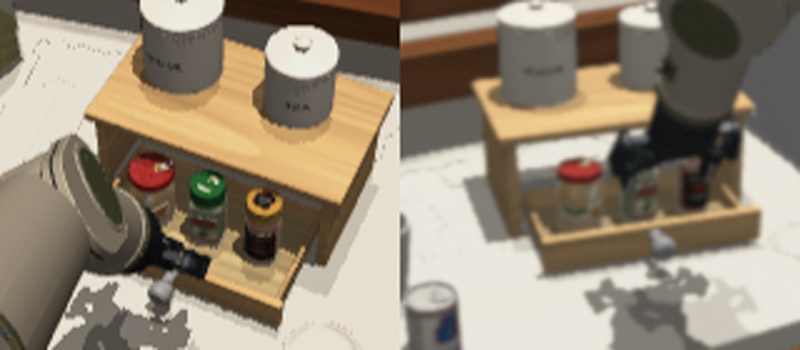

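All three jars stand upright in one line: honey at (150,170), green at (207,185), yellow at (263,200). Next I'll grip the knob again.

Call:
jog_arm(
  increments=[
    {"x": 0.02, "z": 0.0315, "aperture": 1},
    {"x": 0.04, "z": 0.063, "aperture": 1},
    {"x": 0.0506, "z": 0.0797, "aperture": 1},
    {"x": 0.0506, "z": 0.0797, "aperture": 1},
    {"x": 0.0506, "z": 0.0797, "aperture": 1},
    {"x": 0.0506, "z": 0.0797, "aperture": 0.45},
    {"x": 0.0506, "z": 0.0797, "aperture": 0.4},
    {"x": 0.0506, "z": 0.0797, "aperture": 0},
    {"x": 0.0506, "z": 0.0797, "aperture": 0},
    {"x": 0.0506, "z": 0.0797, "aperture": 0},
    {"x": 0.0506, "z": 0.0797, "aperture": 0},
    {"x": 0.0506, "z": 0.0797, "aperture": 0},
  ],
  force=40,
)

```text
clock: 18.7
position: [0.498, 0.0376, 0.0208]
ee_rot: [0.081, 0.958, -0.023, 0.276]
ft_force: [-0.1, 2.9, 6.6]
grip_width: 0.322
grasp_force: 39.1
```

Run:
```python
from h import *
st(); M=R.from_quat(readout.get_obs()["ee_rot"])
print(M.inv().apply(R.from_euler('z',H).apply([.1,0,0])).round(4))
```

```text
t 18.7 grasp w [0.4882 0.0392 0.0366] shelf [-0.2261  0.0013  0.0366] tilt 32.1 head -0.168 F [-0.1  2.9  6.6] w 0.322 gf 39.101398748971405 q [ 0.42  0.13 -0.77  2.4   1.22  0.37 -0.02]
[-0.0847 -0.0003  0.0531]
```

Call:
jog_arm(
  increments=[
    {"x": -0.0017, "z": 0.0011, "aperture": 0},
    {"x": -0.0051, "z": 0.0032, "aperture": 0},
    {"x": -0.0102, "z": 0.0064, "aperture": 0},
    {"x": -0.0153, "z": 0.0096, "aperture": 0},
    {"x": -0.0203, "z": 0.0127, "aperture": 0},
    {"x": -0.0254, "z": 0.0159, "aperture": 0},
    {"x": -0.0305, "z": 0.0191, "aperture": 0},
    {"x": -0.0356, "z": 0.0223, "aperture": 0},
    {"x": -0.0407, "z": 0.0255, "aperture": 0},
    {"x": -0.0457, "z": 0.0287, "aperture": 0},
    {"x": -0.0508, "z": 0.0319, "aperture": 0},
    {"x": -0.0559, "z": 0.0350, "aperture": 0},
    {"x": -0.0610, "z": 0.0382, "aperture": 0},
    {"x": -0.0661, "z": 0.0414, "aperture": 0},
    {"x": -0.0712, "z": 0.0446, "aperture": 0},
    {"x": -0.0762, "z": 0.0478, "aperture": 0},
    {"x": -0.0800, "z": 0.0502, "aperture": 0},
    {"x": -0.0820, "z": 0.0514, "aperture": 0},
    {"x": -0.0830, "z": 0.0520, "aperture": 0},
    {"x": -0.0830, "z": 0.0520, "aperture": 0},
  ],
)

```text
clock: 21.2
position: [0.5948, 0.0212, 0.0209]
ee_rot: [0.081, 0.958, -0.022, 0.276]
ft_force: [2.1, 3.9, 4.3]
grip_width: 0.321
grasp_force: 39.1
```

Run:
```python
from h import *
st()
```

```text
t 21.2 grasp w [0.585  0.0228 0.0367] shelf [-0.128   0.0016  0.0367] tilt 32.1 head -0.168 F [2.1 3.9 4.3] w 0.321 gf 39.105956323910505 q [ 0.43  0.33 -0.71  2.19  1.24  0.42  0.11]
```

Another 6 mm remains, plus a little more to feel the stop.

Call:
jog_arm(
  increments=[
    {"x": -0.0017, "z": 0.0011, "aperture": 0},
    {"x": -0.0034, "z": 0.0021, "aperture": 0},
    {"x": -0.0047, "z": 0.0029, "aperture": 0},
    {"x": -0.0059, "z": 0.0037, "aperture": 0},
    {"x": -0.0064, "z": 0.004, "aperture": 0},
    {"x": -0.0068, "z": 0.0042, "aperture": 0},
    {"x": -0.0068, "z": 0.0042, "aperture": 0},
  ],
)

```text
clock: 22.08
position: [0.5993, 0.0203, 0.0197]
ee_rot: [0.08, 0.958, -0.023, 0.274]
ft_force: [-36.5, 6.9, 35.8]
grip_width: 0.325
grasp_force: 43.8
```

Run:
```python
from h import *
st()
```

```text
t 22.075 grasp w [0.5895 0.022  0.0356] shelf [-0.1233  0.0015  0.0356] tilt 31.9 head -0.167 F [-36.5   6.9  35.8] w 0.325 gf 43.75633466988802 q [ 0.43  0.34 -0.71  2.18  1.24  0.43  0.13]
```

Call:
jog_arm(
  increments=[
    {"x": 0.001, "z": -0.0007, "aperture": 0},
    {"x": 0.0018, "z": -0.0012, "aperture": 0},
    {"x": 0.0018, "z": -0.0012, "aperture": 0.5},
    {"x": 0.0018, "z": -0.0012, "aperture": 1},
    {"x": 0.0018, "z": -0.0012, "aperture": 1},
    {"x": 0.0018, "z": -0.0012, "aperture": 1},
    {"x": 0.0018, "z": -0.0012, "aperture": 1},
    {"x": 0.0018, "z": -0.0012, "aperture": 1},
  ],
)

```text
clock: 23.08
position: [0.5994, 0.0188, 0.0199]
ee_rot: [0.082, 0.958, -0.023, 0.275]
ft_force: [-0.2, 0.2, 0.0]
grip_width: 1.0
grasp_force: 0.0
```

Run:
```python
from h import *
st();M=R.from_quat(readout.get_obs()["ee_rot"])
print(M.inv().apply([0,0,.1]).round(4),M.inv().apply(R.from_euler('z',H).apply([-.1,0,0])).round(4))
```

```text
t 23.075 grasp w [0.5896 0.0205 0.0358] shelf [-1.23e-01  1.00e-04  3.58e-02] tilt 32.0 head -0.17 F [-0.2  0.2  0. ] w 1.0 gf 0.0 q [ 0.43  0.34 -0.7   2.18  1.24  0.43  0.12]
[-0.053   0.     -0.0848] [ 0.0848  0.0001 -0.053 ]
```

Call:
jog_arm(
  increments=[
    {"z": -0.03, "aperture": 1},
    {"z": -0.07, "aperture": 1},
    {"z": -0.1, "aperture": 1},
    {"z": -0.1, "aperture": 1},
    {"x": 0.03, "y": 0.1, "z": -0.16, "aperture": 1},
    {"x": 0.03, "y": 0.2, "z": -0.18, "aperture": 1},
    {"x": 0.03, "y": 0.3, "z": -0.2, "aperture": 1},
    {"x": 0.03, "y": 0.3, "z": -0.2, "aperture": 1},
    {"x": 0.03, "y": 0.3, "z": -0.2, "aperture": 1},
    {"x": 0.03, "y": 0.3, "z": -0.2, "aperture": 1},
    {"x": 0.03, "y": 0.3, "z": -0.2, "aperture": 1},
  ],
)

```text
clock: 24.45
position: [0.5208, 0.3372, 0.1724]
ee_rot: [0.081, 0.958, -0.023, 0.274]
ft_force: [0.9, -0.4, -0.5]
grip_width: 1.003
grasp_force: 0.0
```

Run:
```python
from h import *
st()
im=optics.camera("top");cv2.imwrite("pics/t9.png",im);im2=optics.camera("side");cv2.imwrite("pics/s9.png",im2)
g=lambda x:cv2.cvtColor(x,cv2.COLOR_BGR2GRAY)
for n,new,boxes in(("top",im,dict(knob=(268,230,24,22),canis=(250,138,90,65),front=(245,215,85,40),tin=(155,235,30,32),mug=(155,195,42,38))),("side",im2,dict(knob=(283,220,24,26),canis=(232,148,90,45),honeyyellow=(250,200,75,22),tin=(198,258,30,40),mug=(165,232,42,42)))):
    old=g(cv2.imread(f"pics/{n}0.png"));new=g(new)
    for k,(x,y,w,h) in boxes.items():
        r=cv2.matchTemplate(new[y-8:y+h+8,x-8:x+w+8],old[y:y+h,x:x+w],cv2.TM_CCOEFF_NORMED);_,v,_,l=cv2.minMaxLoc(r);print(n,k,"shift",l[0]-8,l[1]-8,round(v,3))
```

```text
t 24.45 grasp w [0.5111 0.3389 0.1883] shelf [-0.2545  0.3004  0.1883] tilt 32.0 head -0.169 F [ 0.9 -0.4 -0.5] w 1.003 gf 0.0 q [ 0.08  0.37 -1.15  1.87  0.99  1.1  -0.07]
top knob shift 0 0 0.556
top canis shift 0 0 0.945
top front shift 2 1 0.416
top tin shift -8 -2 0.27
top mug shift 5 5 0.417
side knob shift 0 0 0.999
side canis shift 0 0 0.993
side honeyyellow shift 0 0 0.884
side tin shift 0 0 0.866
side mug shift 0 0 0.975
```

Run:
```python
from h import *
a=cv2.imread("pics/side0.png");b=cv2.imread("pics/s9.png");g=lambda x:np.float32(cv2.cvtColor(x,cv2.COLOR_BGR2GRAY))
for n,(x,y,w,h) in dict(knob=(283,220,24,26),honey=(253,200,20,30),yellow=(298,196,20,26),tin=(198,258,30,40)).items():
    print(n,cv2.phaseCorrelate(g(a)[y:y+h,x:x+w],g(b)[y:y+h,x:x+w]))
p=proj("side",[sh(-.001,-.006,.012),sh(-.001,-.006,.08),sh(-.001,-.006,.112),sh(-.095,-.006,.13)]);print(p.round(1))
d=cv2.absdiff(a,b).max(2)[195:232,250:330]>40;ys,xs=np.nonzero(d);print("changed",len(xs),xs.min()+250,xs.max()+250,ys.min()+195,ys.max()+195)
print("column widths by row",[(r+195,np.nonzero(d[r])[0].min()+250,np.nonzero(d[r])[0].max()+250) for r in range(0,37,3) if d[r].any()])
```

```text
knob ((-0.08616140020485297, 0.4955775267749871), 0.9995395340669302)
honey ((-0.2131156076177536, -0.06938521970361577), 0.9824990359942118)
yellow ((0.023637054180342787, 0.4720180621818262), 0.9994927335668493)
tin ((-0.40479946303777403, -0.015277651256454305), 0.6145196827252706)
[[286.7 222.8]
 [286.5 204.8]
 [286.5 196.1]
 [294.8 202.6]]
changed 91 279 292 202 212
column widths by row [(204, np.int64(280), np.int64(292)), (207, np.int64(279), np.int64(291))]
```

```bash
python3 -c "
from workcell import manip, optics, readout
print(manip.hand_in())"
```

```text
the job is handed in; nothing more can be done
None
```

I handed the job in at about 24.5 s: the green-capped jar stands upright, within about 1–2 mm of midway between and in line with the honey and yellow-capped jars. The tray is pushed fully home, and the final side picture shows no shift in the knob, canisters or mug; the tin also showed none, but its match was weaker.

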